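# Load the kitchen spring scale for its check

### The job

Load the kitchen spring scale for its check: first lift the blue-lidded container off the red-lidded one and stack it squarely on the green-lidded one, then stand the red-lidded container in the centre of the scale's round pan, and last stand the brass check weight in the centre of the red lid. Set things down gently so that the sprung pan is neither knocked nor pressed near the bottom of its travel, keep what you carry upright, let go of everything, and leave all other things where they are.

Things in the scene. Friction and masses are not known exactly. Their poses are not given: they have to be found in the camera images.
- scale: White spring kitchen scale, fixed: base 150 (x) by 170 (y) by 55 mm high, origin at the centre of its underside. Above it on a stem is the round steel pan, 160 mm across and 5 mm thick, flat without rim, its top 100 mm above the work surface when empty
- pan_top (a point): Centre of the pan's top face (small blue dot within a blue ring 124 mm across); goes down with the pan
- pan (a joint): How far the pan has sunk, m: 0 empty, stop at 0.032. Spring of 450 N/m, well damped (20 N s/m): slightly preloaded, so it sinks about 4 mm for the red-lidded container, 15 mm with the weight too; it sinks straight down and does not tilt
- red_tub: Red-lidded container of white plastic with a snap lid, a box 60 (its x) by 100 (its y) by 64 mm high with upright sides and flat top; origin: centre of its underside, z up. About 250 g. At the start it stands on the cork mat, under the blue-lidded one
- blue_tub: Blue-lidded container of white plastic with a snap lid, a box 60 (its x) by 100 (its y) by 64 mm high with upright sides and flat top; origin: centre of its underside, z up. About 200 g. At the start it lies on the red lid, nearly in line with it
- green_tub: Green-lidded container of white plastic with a snap lid, a box 60 (its x) by 100 (its y) by 64 mm high with upright sides and flat top; origin: centre of its underside, z up. About 250 g. Stands on the cork mat beside the red one, end to end (short sides facing) with a gap of about 15 mm
- weight: Brass 500 g check weight, upright: cylinder 44 mm across and 50 mm high, then a neck and a knob 28 mm across, 76 mm high in all; origin at the centre of its underside
- stackmat: Cork mat 170 (x) by 250 (y) by 3 mm, fixed, under the containers; origin at the centre of its underside
- prepmat: Blue vinyl mat 210 (x) by 230 (y) by 3 mm, fixed, under weight, salt pig and spice jar; origin at the centre of its underside
- salt_pig: White ceramic salt pig, 100 mm across (its slanted dark mouth reaches 63 mm out on its +x side, 55 to 100 mm up), 112 mm high, loose; leave alone. Origin at the centre of its underside
- spice_jar: Amber spice jar, 52 mm across, 95 mm high, loose; leave alone. Origin at the centre of its underside
- oil_bottle: Green oil bottle, 60 mm across, 190 mm high, loose, behind the scale; leave alone. Origin at the centre of its underside
- mug: Blue mug, 80 mm across, 92 mm high, handle on its +y side out to about 75 mm from the axis, loose; leave alone. Origin at the centre of its underside
- spatula: Orange hard silicone spatula lying flat, about 200 mm long along its x, in front of the other things, loose; leave alone
Things that resemble listed ones, but are neither listed nor needed, are in the scene too. Leave any pink or purple look-alike of the green_tub alone.

How it is judged:
By the outcome, as a careful person would: the job done as asked, in the order asked, and still so for the second after the job is handed in, with the robot touching nothing.
It also fails if it takes over 64 s, if anything falls off the work surface, if the arm or the gripper's body presses on something with over 40 N, if the wrist force passes 120 N, or if a joint passes its speed limit or range.

### The arm

A 6-joint arm with a two-finger parallel gripper is mounted at the origin on the work surface. World frame = base frame: x ahead of the robot, y to its left, z up, the work surface at z = 0. Lengths are in m, angles in rad, forces in N, time in s.
With the tool pointing down it reaches from about 0.3 to 0.75 m from the base axis. Payload 8.5 kg.
Tool frame: the origin (TCP) lies at the very end of the fingers, on their centre line; the grasp point (between the pads) lies 19 mm behind it (r.grasp_offset is the distance from the TCP to the grasp point, in m); y points along the fingers, x is the direction in which the jaws open and shut, and the axes are right-handed (so a half turn about y gives the same grasp; the last joint's range is limited). The gripper opens to 85 mm and grips with 20 to 120 N. Pads are 22 mm wide; open, the fingers measure 114 mm over their backs; the gripper's body (76 mm by 85 mm) begins 54 mm behind the grasp point. The pads swing forward as they close: fully open they stand 13 mm farther back than shut.
Start: joints at [0.92, 0.381, 1.297, -0, 1.464, -0.215], TCP at [0.232, 0.499, 0.231] pointing down, gripper open.
Joint ranges: [-3.11, 3.11], [-0.89, 2.33], [0.22, 2.48], [-1.42, 4.56], [0.17, 2.85], [-2.88, 2.88]. Speed limits (rad/s): [2.39, 2.39, 3.14, 3.14, 3.14, 3.14].

### API

Orientations are given as a 3x3 rotation matrix whose columns are the frame's x, y, z axes.
In Python, from plant import r gives the robot as it stands.
- The arm moves only by the shell command python3 -m crank 'ROWS'. ROWS is JSON, a list of rows, each a list of 5 numbers: the opening, from 0 (shut) to 1 (fully open), then the shift along the tool's x, y, z in mm, then the turn about the tool's y in degrees. A call has 1 to 5 rows; each row shifts and turns the pose as measured when the row begins, along the tool's axes as they then stand; what a row does not reach is not made up. A row lasts 1/8 s, in which the tool goes at most 62.5 mm and 10.7 degrees, less where a joint would pass 70% of its speed; a pose out of reach is approached as far as the arm can. A call is refused whole if a number of a shift passes 62.5 or a number of a turn 10.7, either way. A call with a gripper value outside its range is refused whole. The fingers move at their own pace and stop on an object; the grip force is fixed at half the most. Time passes only in rows, so rows that do not move let the fingers close. It gives the time, the measured TCP pose, the force and the opening at its end, in the units of the state.
- r.get_obs(): the state, without advancing time (a new reading comes with each control period).
- r.get_image(name): name is "scene" or "top" or "wrist"; returns a dict with "color" (384x512x3 uint8, red, green, blue), "vfov" (degrees; the focal length in pixels is half the picture's height over the tangent of half this angle, whatever the lens; pixels are square), "cx", "cy" (the principal point, pixels), "k1" (the pictures are not rectified: a ray, as slopes to the right and down, at radius r is drawn at 1 + k1 r^2 times it, then the intrinsics apply), "camera_from_world" (4x4, takes a point from world to camera coordinates); the wrist camera has in their place "tool_from_camera" (4x4, takes a point from camera to tool coordinates, whose origin is the TCP and whose axes are the tool frame's). Camera axes: x right, y down, z forward; pixel columns grow to the right and rows downward; lengths in m; the calibration is good to about 2 mm. A picture is of the moment at which its call begins: read the wrist's pose just before it. There is no depth.
- r.close_job(): hands the job in, once; it reports no verdict.
Trained networks look in a picture, given as the dict that the camera call returned (one of the last four; its "shot" number tells which), for a name from the list of things; names that differ only in an ending like _2 or _b are one class to them, and where a whole thing is asked for, a point or a joint stands for the part that bears it (a point fixed in the world has none). Each returns a list of dicts, best first, with "p" (0 to 1); they miss things now and then, are a little off and sometimes report something else, mostly with a low value. They report only what shows in the picture. A call takes as long as a camera call. They do not tell look-alikes from the thing itself.
- r.trace(picture, label): "mask" (384x512 bool, what is visible of it) and "box" ([left, top, right, bottom] in pixels, round what is visible of it).
The state is a dict: "t": time; "q": joint angles; "joint_velocities": joint speeds; "effort": joint torques, N m; "tool_pos": TCP position; "ee_rot": TCP orientation; "ft_force": force on the tool from outside, world axes, zero at the start; "wrist_torque": the same for the moment, N m; "gripper_width": finger opening in m.
Only numpy, scipy, OpenCV 4.12 (cv2) and the standard library are available. Lean on these libraries where they do the work, as an engineer would, in place of code of your own. Each camera call takes 0.05 s, during which the arm holds its last target. There are 200 camera calls.

## Working session

There is one attempt and no reset: what is moved stays moved. The work goes in short steps, Python scripts to look and compute and a shell command to move; the robot and the scene stay as the last step left them, time stands still between calls to the robot, and variables do not carry over. Pictures are saved under pics/ and viewed, about 8 in all and at most 12, crops included, and the job is handed in when it is done.

```bash
ls; mkdir -p pics; python3 - <<'E'
from plant import r
import cv2,numpy as np
o=r.get_obs();print(o['t'],o['tool_pos'],o['ee_rot'],o['gripper_width'],r.grasp_offset)
for n in ['top','scene']:
    im=r.get_image(n);cv2.imwrite(f'pics/{n}0.png',im['color'][:,:,::-1])
    print(n,im['vfov'],im['cx'],im['cy'],im['k1'],np.round(im['camera_from_world'],3).tolist())
    for l in ['red_tub','blue_tub','green_tub','weight','scale','pan_top','salt_pig','spice_jar','mug','oil_bottle','stackmat','prepmat']:
        print(l,[(round(d['p'],2),[int(v) for v in d['box']]) for d in r.trace(im,l)][:3])
E
```

```text
pics
0.0 [0.23197156 0.49836434 0.23068861] [[ 4.22080961e-01 -9.31070085e-04 -9.06557663e-01]
 [ 9.06556964e-01 -1.17769557e-03  4.22081845e-01]
 [-1.46063672e-03 -9.99998873e-01  3.46985193e-04]] 0.0855389008188545 0.0187
top 54.3612363325397 257.8667506113903 185.919512889802 0.03350315194696065 [[-0.021, -1.0, -0.009, 0.046], [-0.995, 0.022, -0.093, 0.513], [0.093, 0.007, -0.996, 1.004], [0.0, 0.0, 0.0, 1.0]]
red_tub [(0.51, [169, 177, 208, 200]), (0.2, [246, 76, 271, 116])]
blue_tub [(0.86, [158, 171, 206, 199])]
green_tub [(0.95, [96, 248, 140, 289]), (0.85, [99, 102, 145, 143]), (0.73, [122, 178, 165, 208])]
weight [(0.71, [342, 198, 361, 214])]
scale [(0.59, [229, 115, 299, 181])]
pan_top [(0.56, [234, 114, 291, 178]), (0.29, [331, 151, 416, 235])]
salt_pig []
spice_jar [(0.79, [385, 198, 417, 222])]
mug [(0.97, [151, 77, 199, 117])]
oil_bottle [(0.96, [246, 74, 272, 117]), (0.65, [344, 200, 361, 216])]
stackmat [(0.65, [124, 157, 219, 230])]
prepmat [(0.73, [329, 151, 416, 233])]
scene 53.79993553098143 255.01129787945442 195.78592099063044 -0.09186254566358465 [[0.406, 0.914, -0.014, -0.241], [0.717, -0.328, -0.615, -0.331], [-0.567, 0.24, -0.788, 1.365], [0.0, 0.0, 0.0, 1.0]]
red_tub [(0.67, [296, 170, 331, 190])]
blue_tub [(0.92, [296, 143, 340, 177]), (0.15, [100, 197, 193, 285])]
green_tub [(0.74, [312, 102, 351, 131]), (0.62, [335, 141, 363, 176]), (0.6, [384, 179, 413, 225])]
weight [(0.61, [150, 197, 171, 225])]
scale [(0.75, [222, 188, 308, 266])]
pan_top [(0.59, [231, 187, 296, 242])]
salt_pig [(0.78, [116, 224, 162, 270])]
spice_jar [(0.59, [101, 204, 134, 237])]
mug [(0.96, [349, 213, 396, 262]), (0.57, [220, 189, 307, 266])]
oil_bottle [(0.93, [279, 228, 306, 279])]
stackmat [(0.83, [279, 144, 373, 214])]
prepmat [(0.97, [100, 197, 193, 283])]
```

```bash
python3 - <<'E'
import cv2
a=cv2.imread('pics/top0.png')[60:310,80:440];cv2.imwrite('pics/topc.png',cv2.resize(a,(792,550),interpolation=cv2.INTER_CUBIC))
a=cv2.imread('pics/scene0.png')[90:300,90:430];cv2.imwrite('pics/scenec.png',cv2.resize(a,(800,494),interpolation=cv2.INTER_CUBIC))
E
```

```text
(no output)
```

View pics/topc.png

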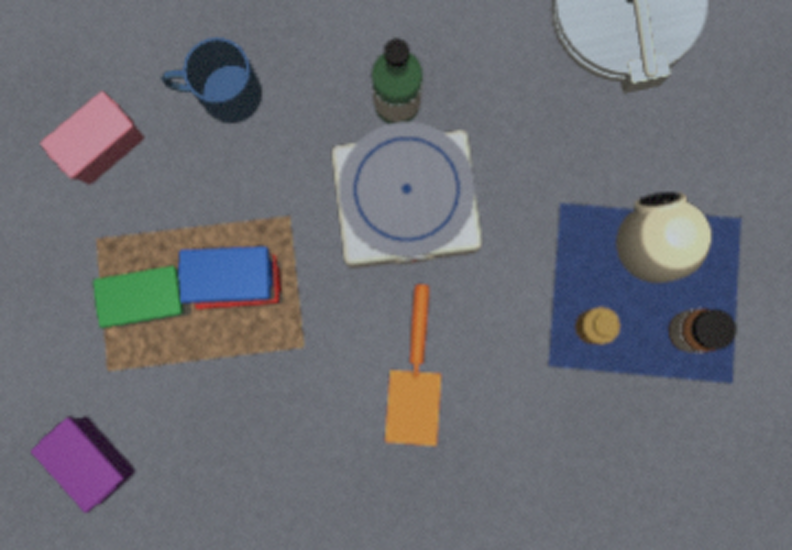

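View pics/scenec.png

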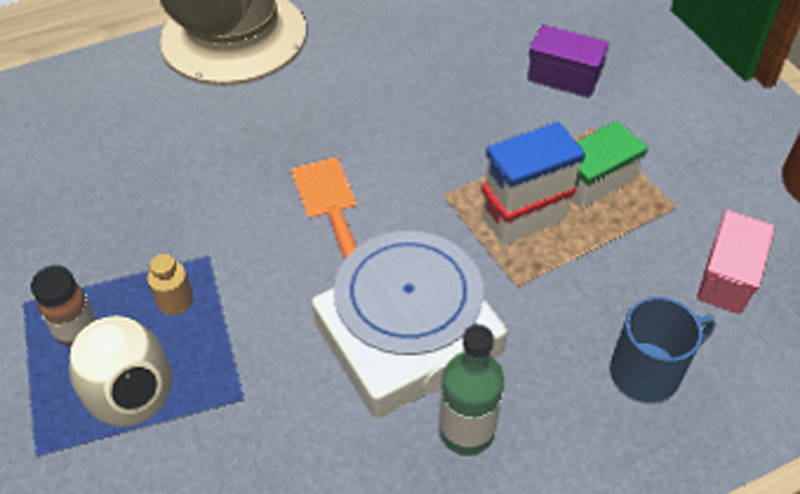

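```bash
cat >h.py <<'E'
from plant import r
import cv2,numpy as np
def K(im):
    f=192/np.tan(np.radians(im['vfov'])/2);return np.array([[f,0,im['cx']],[0,f,im['cy']],[0,0,1.]]),np.array([im['k1'],0,0,0])
def cfw(im,o=None):
    if 'camera_from_world' in im: return np.array(im['camera_from_world'])
    T=np.eye(4);T[:3,:3]=o['ee_rot'];T[:3,3]=o['tool_pos']
    return np.linalg.inv(T@np.array(im['tool_from_camera']))
def back(im,px,z,o=None):
    k,d=K(im);T=cfw(im,o)
    u=cv2.undistortPoints(np.array(px,float).reshape(-1,1,2),k,d).reshape(-1,2)
    R=T[:3,:3];c=-R.T@T[:3,3];v=np.c_[u,np.ones(len(u))]@R
    return c+v*((z-c[2])/v[:,2])[:,None]
def proj(im,P,o=None):
    k,d=K(im);T=cfw(im,o);rv,_=cv2.Rodrigues(T[:3,:3])
    return cv2.projectPoints(np.array(P,float).reshape(-1,3),rv,T[:3,3],k,d)[0].reshape(-1,2)
HUE=dict(green=(50,75),blue=(105,122),red=(173,6))
def cmask(im,c,box=None,smin=130,vmin=60):
    h=cv2.cvtColor(im['color'],cv2.COLOR_RGB2HSV);lo,hi=HUE[c]
    H=h[...,0];m=((H>=lo)&(H<=hi)) if lo<hi else ((H>=lo)|(H<=hi))
    m&=(h[...,1]>smin)&(h[...,2]>vmin)
    if box is not None:
        b=np.zeros_like(m);b[box[1]:box[3],box[0]:box[2]]=1;m&=b
    n,l,s,_=cv2.connectedComponentsWithStats(m.astype(np.uint8))
    return (l==1+np.argmax(s[1:,4])) if n>1 else m
def rect(im,m,z,o=None):
    c=max(cv2.findContours(m.astype(np.uint8),cv2.RETR_EXTERNAL,cv2.CHAIN_APPROX_NONE)[0],key=len).reshape(-1,2)
    P=back(im,c,z,o)[:,:2]*1000
    (x,y),(w,h),a=cv2.minAreaRect(P.astype(np.float32))
    if w>h: w,h,a=h,w,a-90   # a: dir of short side, deg
    a=(a+90)%180-90
    return np.round([x,y,w,h,a],1)
E
python3 - <<'E'
from h import *
for n in ['top','scene']:
    im=r.get_image(n)
    B=dict(top=dict(green=[115,165,172,215],blue=[150,160,215,205],red=[150,160,215,212]),scene=dict(green=[325,130,370,185],blue=[290,135,345,185],red=[285,155,345,195]))[n]
    for c,z in [('green',.067),('blue',.131),('red',.067)]:
        m=cmask(im,c,B[c]);print(n,c,m.sum(),rect(im,m,z))
    k=cmask
    p=dict(top=([(80+406/2.2,60+188/2.2)],[(80+602/2.2,60+324/2.2)]),scene=([(90+408.5*.425,90+288.5*.425)],[(90+163*.425,90+264*.425)]))[n]
    print('pan',back(im,p[0],.1)*1000,'knob',back(im,p[1],.079)*1000)
    b=r.trace(im,'weight')[0]; ys,xs=np.nonzero(b['mask']);print(xs.mean(),ys.mean(),back(im,[(xs.mean(),ys.mean())],.04)*1000)
o=r.get_obs();im=r.get_image('wrist');cv2.imwrite('pics/w0.png',im['color'][:,:,::-1]);print(im['tool_from_camera'],im['vfov'])
E
```

```text
top green 749 [493.5 337.9  55.7  98.8   8.3]
top blue 946 [511.6 221.4  57.9 101.5   1.9]
top red 138 [490.  209.6  48.7 110.2  31.3]
pan [[610.4645323   14.48905589 100.        ]] knob [[ 447.68510788 -211.35658411   79.        ]]
264.10486374611935 145.29630907209383 [[623.1408052   14.89621097  40.        ]]
scene green 416 [500.6 336.7  60.6 103.4  10.3]
scene blue 662 [518.8 216.7  65.6 109.4   1. ]
scene red 167 [539.7 208.1  58.5 110.9 -28.6]
pan [[613.26314133  16.66723647 100.        ]] knob [[ 455.00835351 -213.63184773   79.        ]]
161.76687116564418 211.0 [[ 454.96972057 -215.20021339   40.        ]]
[[ 9.99999182e-01 -7.24827602e-04 -1.05365196e-03  4.02559976e-04]
 [ 7.74887010e-04 -3.12021430e-01  9.50074748e-01 -1.42474810e-01]
 [-1.01740239e-03 -9.50074788e-01 -3.12020613e-01  8.03512309e-02]
 [ 0.00000000e+00  0.00000000e+00  0.00000000e+00  1.00000000e+00]] 67.26047284878167
```

View pics/w0.png

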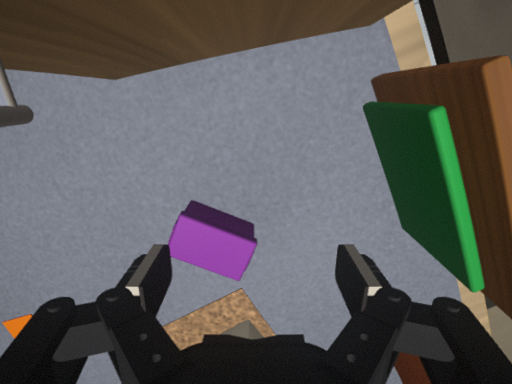

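```bash
python3 -m crank '[[1,0,0,0,10.7],[1,0,0,0,10.7],[1,0,0,0,10.7],[1,0,0,0,10.7],[1,0,0,0,10.7]]'; python3 -m crank '[[1,0,0,0,10.7],[1,0,0,-60,0],[1,50,0,-60,0],[1,60,0,-60,0],[1,60,0,-60,0]]'
```

```text
t: 2.17
tool_pos: [0.2322, 0.4986, 0.2313]
ee_rot: [[0.982, 0.0, -0.191], [0.191, 0.0, 0.982], [0.0, -1.0, 0.0]]
ft_force: [0.3, 0.3, -0.2]
gripper_width: 0.0856
t: 2.8
tool_pos: [0.362, 0.3007, 0.2313]
ee_rot: [[1.0, 0.001, -0.009], [0.009, 0.001, 1.0], [0.001, -1.0, 0.001]]
ft_force: [0.5, 1.0, -0.5]
gripper_width: 0.0856
```

```bash
python3 -m crank '[[1,50,0,-50,0],[1,60,0,-60,0],[1,50,0,-50,0],[1,15,0,-15,0],[1,0,0,0,0]]'; python3 - <<'E'
from h import *
o=r.get_obs();im=r.get_image('wrist');cv2.imwrite('pics/w1.png',im['color'][:,:,::-1]);print(o['tool_pos'])
for c,z in [('green',.067),('blue',.131)]:
    m=cmask(im,c);print(c,m.sum(),rect(im,m,z,o))
E
```

```text
t: 3.42
tool_pos: [0.5128, 0.1507, 0.2313]
ee_rot: [[1.0, 0.002, -0.004], [0.004, 0.002, 1.0], [0.002, -1.0, 0.002]]
ft_force: [-0.9, 0.2, 0.2]
gripper_width: 0.0853
[0.51282906 0.15066026 0.23126896]
green 2098 [499.3 302.9  32.6  60.9  90. ]
blue 9073 [512.3 223.9  58.5 100.9   1.1]
```

View pics/w1.png

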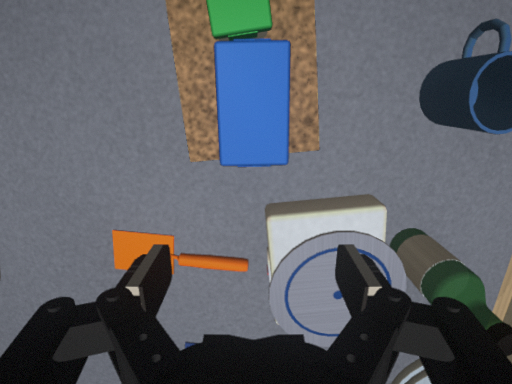

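```bash
python3 -m crank '[[1,0,0,37,-0.9],[1,-1,0,35,0],[1,0,0,0,0]]'; python3 - <<'E'
from h import *
o=r.get_obs();im=r.get_image('wrist');cv2.imwrite('pics/w2.png',im['color'][:,:,::-1]);print(o['tool_pos'])
for c,z in [('green',.067),('blue',.131)]:
    m=cmask(im,c);print(c,m.sum(),rect(im,m,z,o))
E
python3 -m crank '[[1,0,45,0,0],[1,0,45,0,0],[1,0,35,0,0],[1,0,15,0,0],[1,0,0,0,0]]'
```

```text
t: 3.85
tool_pos: [0.5065, 0.2288, 0.2321]
ee_rot: [[1.0, 0.002, -0.025], [0.025, 0.002, 1.0], [0.002, -1.0, 0.002]]
ft_force: [-0.2, -0.0, 0.2]
gripper_width: 0.0855
[0.50652897 0.22881276 0.23212344]
green 6181 [494.4 340.3  58.  100.4   8.4]
blue 6990 [512.  226.7  58.7 101.6   1.3]
t: 4.53
tool_pos: [0.5046, 0.228, 0.0904]
ee_rot: [[1.0, 0.004, -0.027], [0.027, 0.002, 1.0], [0.005, -1.0, 0.002]]
ft_force: [-0.9, -0.1, 1.1]
gripper_width: 0.0853
```

```bash
python3 -m crank '[[1,7,0,-4,0],[1,0,0,0,0],[0,0,0,0,0],[0,0,0,0,0],[0,0,0,0,0]]';python3 -m crank '[[0,0,0,0,0],[0,0,0,0,0],[0,0,0,0,0]]'
```

```text
t: 5.15
tool_pos: [0.5129, 0.2239, 0.0934]
ee_rot: [[1.0, 0.009, -0.027], [0.027, 0.003, 1.0], [0.009, -1.0, 0.003]]
ft_force: [0.7, -1.0, -3.2]
gripper_width: 0.0594
t: 5.52
tool_pos: [0.5128, 0.2239, 0.0934]
ee_rot: [[1.0, 0.009, -0.027], [0.027, 0.003, 1.0], [0.009, -1.0, 0.003]]
ft_force: [-0.9, 0.2, 0.6]
gripper_width: 0.0592
```

```bash
python3 -m crank '[[0,0,-15,0,0],[0,0,-30,0,0],[0,0,-30,0,0],[0,0,-15,0,0],[0,0,0,0,0]]'; python3 - <<'E'
from h import *
o=r.get_obs();im=r.get_image('wrist');cv2.imwrite('pics/w3.png',im['color'][:,:,::-1]);print(o['tool_pos'],o['ee_rot'])
z=o['tool_pos'][2]-.0934+.131
for c,zz in [('green',.067),('blue',z),('red',.067)]:
    m=cmask(im,c);print(c,m.sum(),rect(im,m,zz,o))
im=r.get_image('top')
for c,zz in [('green',.067),('blue',z),('red',.067)]:
    m=cmask(im,c,[110,150,225,220]);print(c,m.sum(),rect(im,m,zz,o))
E
```

```text
t: 6.15
tool_pos: [0.5116, 0.2237, 0.189]
ee_rot: [[1.0, 0.009, -0.027], [0.027, 0.003, 1.0], [0.009, -1.0, 0.003]]
ft_force: [0.4, -0.4, -3.0]
gripper_width: 0.0594
[0.51163685 0.22369877 0.18900935] [[ 0.99958822  0.00890438 -0.02727815]
 [ 0.02725255  0.00298429  0.99962413]
 [ 0.00898244 -0.9999559   0.00274039]]
green 7695 [495.  337.   58.3  94.    8.6]
blue 23396 [510.9 237.   58.6  87.3   1. ]
red 1694 [507.9 264.7  25.6  58.8 -88.6]
green 287 [480.6 335.   28.5  84.6   9.4]
blue 276 [510.1 182.6  26.5  55.8  89.6]
red 242 [511.7 194.2  52.4  60.9  88.7]
```

View pics/w3.png

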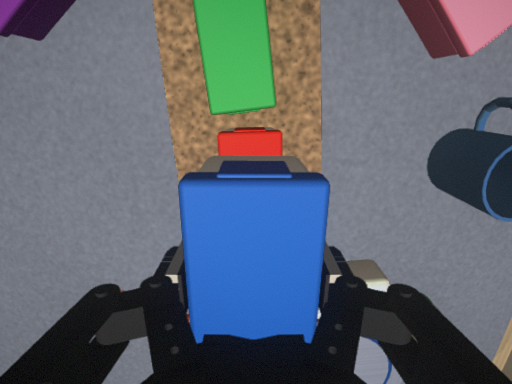

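```bash
python3 - <<'E'
from h import *
a=cv2.imread('pics/w3.png')
for c in (200,305):print([tuple(int(k) for k in a[q,c]) for q in range(166,190,2)])
print([tuple(int(k) for k in a[q,240]) for q in range(100,116)])
o=r.get_obs();im=r.get_image('wrist')
z=o['tool_pos'][2]-.0934+.131
print(o['tool_pos'],back(im,[(200,173),(200,177),(200,181),(305,173),(305,177),(305,181),(182,240),(327,240)],z,o)*1000)
print(back(im,[(240,108),(240,113),(212,112),(272,105)],.067,o)*1000)
E
```

```text
[(106, 139, 174), (88, 105, 123), (90, 98, 105), (74, 56, 47), (70, 41, 31), (72, 41, 28), (79, 45, 30), (124, 66, 38), (163, 86, 41), (179, 98, 50), (194, 107, 54), (210, 118, 61)]
[(84, 104, 127), (81, 89, 96), (87, 93, 99), (77, 64, 61), (71, 39, 31), (77, 40, 29), (83, 43, 27), (122, 66, 35), (157, 82, 36), (176, 95, 47), (192, 105, 51), (208, 117, 60)]
[(95, 186, 77), (98, 189, 82), (95, 186, 79), (99, 189, 81), (95, 186, 78), (96, 186, 78), (96, 187, 78), (98, 190, 80), (95, 185, 77), (81, 164, 65), (65, 136, 50), (57, 119, 48), (68, 145, 57), (62, 101, 90), (77, 107, 135), (81, 112, 140)]
[0.51107301 0.22357905 0.18742285] [[489.24264539 275.77784658 225.02285106]
 [489.19616619 274.21753218 225.02285106]
 [489.14880055 272.64359797 225.02285106]
 [528.74684206 276.74636401 225.02285106]
 [528.87326928 275.18672287 225.02285106]
 [529.00127296 273.61345937 225.02285106]
 [480.97725971 247.43201358 225.02285106]
 [540.14830865 248.77671512 225.02285106]]
[[498.16417221 293.85490037  67.        ]
 [498.22269812 289.55519301  67.        ]
 [473.43825737 289.85429403  67.        ]
 [526.2493078  297.15850141  67.        ]]
```

```bash
python3 -m crank '[[0,-3,0,20,-2],[0,-4,0,40,-3],[0,-3,0,35,-2],[0,-2,0,15,0],[0,0,0,0,0]]'
```

```text
t: 6.92
tool_pos: [0.4868, 0.3377, 0.1835]
ee_rot: [[0.988, -0.001, -0.156], [0.156, 0.001, 0.988], [-0.001, -1.0, 0.001]]
ft_force: [-0.1, -0.1, -1.5]
gripper_width: 0.0594
```

```bash
python3 -m crank '[[0,8,20,1,0],[0,0,30,0,0],[0,0,20,0,0],[0,0,5,0,0],[0,0,0,0,0]]'
```

```text
t: 7.55
tool_pos: [0.4962, 0.3365, 0.1069]
ee_rot: [[0.988, -0.001, -0.153], [0.153, -0.001, 0.988], [-0.001, -1.0, -0.001]]
ft_force: [-0.7, 0.6, -2.5]
gripper_width: 0.0593
```

```bash
python3 -m crank '[[0,-1.3,4,3.7,0],[0,0,3,0,0],[0,0,0,0,0]]'
```

```text
t: 7.92
tool_pos: [0.495, 0.3402, 0.1013]
ee_rot: [[0.988, 0.002, -0.152], [0.152, 0.001, 0.988], [0.002, -1.0, 0.0]]
ft_force: [-0.3, -0.0, -2.7]
gripper_width: 0.0592
```

```bash
python3 - <<'E'
from h import *
o=r.get_obs();print(o['ft_force'])
im=r.get_image('scene');cv2.imwrite('pics/s4.png',cv2.resize(im['color'][90:220,270:400,::-1],(520,520),interpolation=cv2.INTER_CUBIC))
E
```

```text
[-0.28152629 -0.04426976 -2.7085938 ]
```

View pics/s4.png

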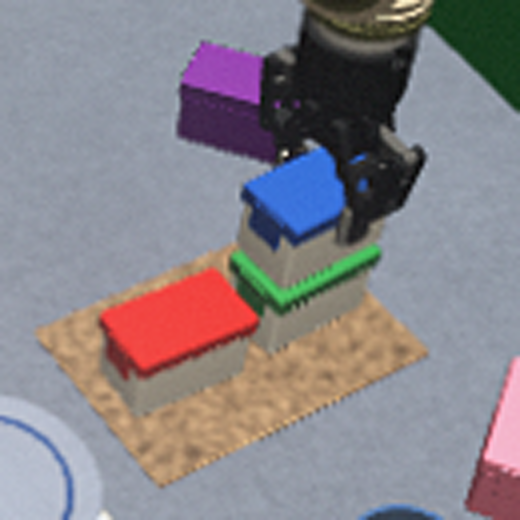

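```bash
python3 -m crank '[[0,0,4,0,0],[0,0,3,0,0],[0,0,0,0,0]]'
```

```text
t: 8.35
tool_pos: [0.4951, 0.3403, 0.0941]
ee_rot: [[0.988, 0.003, -0.152], [0.152, 0.001, 0.988], [0.003, -1.0, 0.0]]
ft_force: [-0.2, 0.2, -2.9]
gripper_width: 0.0592
```

```bash
python3 -m crank '[[0,0,1,0,0],[0,0,0,0,0]]'; python3 -m crank '[[0,0,1,0,0],[0,0,0,0,0]]'
```

```text
t: 8.6
tool_pos: [0.4955, 0.3404, 0.0936]
ee_rot: [[0.988, 0.004, -0.152], [0.152, 0.001, 0.988], [0.004, -1.0, 0.001]]
ft_force: [-0.2, -0.1, -3.0]
gripper_width: 0.0594
t: 8.85
tool_pos: [0.4957, 0.3404, 0.0936]
ee_rot: [[0.988, 0.005, -0.152], [0.152, 0.002, 0.988], [0.005, -1.0, 0.001]]
ft_force: [0.7, -0.0, -2.8]
gripper_width: 0.059
```

```bash
python3 -m crank '[[0,0,2.5,0,0],[0,0,0,0,0]]'
```

```text
t: 9.1
tool_pos: [0.4959, 0.3405, 0.0937]
ee_rot: [[0.988, 0.007, -0.152], [0.152, 0.002, 0.988], [0.008, -1.0, 0.001]]
ft_force: [0.3, -0.0, -2.5]
gripper_width: 0.0594
```

```bash
python3 -m crank '[[0,0,4,0,0]]'
```

```text
t: 9.22
tool_pos: [0.4962, 0.3406, 0.0932]
ee_rot: [[0.988, 0.01, -0.153], [0.153, 0.003, 0.988], [0.01, -1.0, 0.001]]
ft_force: [-15.3, -10.5, 49.8]
gripper_width: 0.0595
```

```bash
python3 -m crank '[[0,0,0,0,0],[0.8,0,0,0,0],[1,0,0,0,0],[1,0,0,0,0]]'
```

```text
t: 9.72
tool_pos: [0.4963, 0.3407, 0.0929]
ee_rot: [[0.988, 0.01, -0.153], [0.153, 0.003, 0.988], [0.01, -1.0, 0.002]]
ft_force: [0.2, -0.0, 0.3]
gripper_width: 0.0855
```

```bash
python3 -m crank '[[1,0,-40,0,0],[1,0,-60,0,0],[1,0,-50,-40,2],[1,2,0,-50,2],[1,0,0,0,0]]'; python3 - <<'E'
from h import *
o=r.get_obs();im=r.get_image('wrist');cv2.imwrite('pics/w5.png',im['color'][:,:,::-1]);print(o['tool_pos'])
for c,z in [('green',.067),('blue',.131),('red',.067)]:
    m=cmask(im,c);print(c,m.sum(),rect(im,m,z,o))
im=r.get_image('top');cv2.imwrite('pics/t5.png',im['color'][:,:,::-1])
for c,z in [('green',.067),('blue',.131),('red',.067)]:
    m=cmask(im,c,[110,150,225,220]);print(c,m.sum(),rect(im,m,z))
im=r.get_image('scene');cv2.imwrite('pics/s5.png',im['color'][:,:,::-1])
a=cv2.imread('pics/w5.png');b=cv2.resize(cv2.imread('pics/s5.png')[100:220,280:400],(384,384),interpolation=cv2.INTER_CUBIC)
cv2.imwrite('pics/c5.png',cv2.resize(np.hstack([a,b]),(800,343)))
E
```

```text
t: 10.35
tool_pos: [0.5093, 0.2501, 0.2449]
ee_rot: [[0.997, 0.008, -0.082], [0.082, 0.001, 0.997], [0.008, -1.0, 0.0]]
ft_force: [0.1, 0.3, -0.7]
gripper_width: 0.0856
[0.50926296 0.25007635 0.24486571]
green 1 [771.8 -55.5   0.    0.    0. ]
blue 8604 [496.2 340.   58.6 100.6   8.3]
red 4235 [510.2 226.8  59.3 103.6   3.3]Traceback (most recent call last):
  File "<stdin>", line 7, in <module>
  File "h.py", line 27, in rect
    c=max(cv2.findContours(m.astype(np.uint8),cv2.RETR_EXTERNAL,cv2.CHAIN_APPROX_NONE)[0],key=len).reshape(-1,2)
      ~~~^^^^^^^^^^^^^^^^^^^^^^^^^^^^^^^^^^^^^^^^^^^^^^^^^^^^^^^^^^^^^^^^^^^^^^^^^^^^^^^^^^^^^^^^^
ValueError: max() iterable argument is empty
```

```bash
python3 -m crank '[[1,0,0,-40,2],[1,0,0,-40,2],[1,5,0,-15,0],[1,0,0,0,0]]'; python3 - <<'E'
from h import *
o=r.get_obs();im=r.get_image('wrist');cv2.imwrite('pics/w5.png',im['color'][:,:,::-1]);print(o['tool_pos'],o['ee_rot'])
for c,z in [('blue',.131),('red',.067)]:
    m=cmask(im,c);print(c,m.sum(),rect(im,m,z,o))
im=r.get_image('scene');cv2.imwrite('pics/s5.png',im['color'][:,:,::-1])
a=cv2.imread('pics/w5.png');b=cv2.resize(cv2.imread('pics/s5.png')[100:220,280:400],(384,384),interpolation=cv2.INTER_CUBIC)
cv2.imwrite('pics/c5.png',cv2.resize(np.hstack([a,b]),(800,343)))
E
```

```text
t: 10.95
tool_pos: [0.5194, 0.16, 0.2426]
ee_rot: [[1.0, 0.005, -0.021], [0.021, 0.003, 1.0], [0.005, -1.0, 0.003]]
ft_force: [-0.9, -0.1, 0.2]
gripper_width: 0.0856
[0.51940059 0.16003575 0.24255358] [[ 0.99975709  0.00506368 -0.02145039]
 [ 0.02143598  0.00288326  0.99976607]
 [ 0.00512434 -0.99998302  0.00277401]]
blue 2550 [501.6 299.8  27.1  60.6 -89.1]
red 5308 [510.4 223.8  59.4 101.7   2.9]
```

View pics/c5.png

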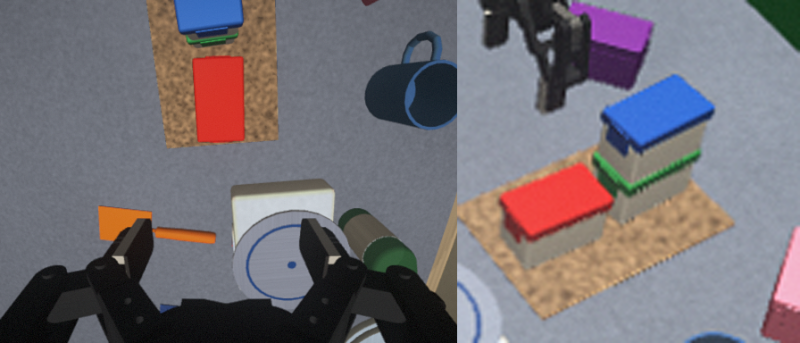

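```bash
python3 -m crank '[[1,-3,0,25,-1],[1,-4,0,25,-0.7],[1,0,0,13,0],[1,0,20,0,0],[1,0,0,0,0]]'
```

```text
t: 11.68
tool_pos: [0.5087, 0.2305, 0.2222]
ee_rot: [[0.998, 0.005, -0.059], [0.059, 0.004, 0.998], [0.005, -1.0, 0.003]]
ft_force: [0.2, 0.4, -0.5]
gripper_width: 0.0854
```

```bash
python3 -m crank '[[1,1,45,-7,0],[1,0,50,0,0],[1,0,40,0,0],[1,0,20,0,0],[1,0,0,0,0]]'
```

```text
t: 12.3
tool_pos: [0.515, 0.2253, 0.0675]
ee_rot: [[0.998, 0.014, -0.06], [0.06, 0.005, 0.998], [0.014, -1.0, 0.005]]
ft_force: [0.1, -0.1, 0.8]
gripper_width: 0.0855
```

```bash
python3 -m crank '[[1,-4.8,18,-1.5,0],[1,-0.5,18,0,0],[1,0,0,0,0]]'
```

```text
t: 12.68
tool_pos: [0.5134, 0.2244, 0.0353]
ee_rot: [[0.998, 0.021, -0.06], [0.059, 0.007, 0.998], [0.022, -1.0, 0.006]]
ft_force: [0.6, -1.0, 0.5]
gripper_width: 0.0856
```

```bash
python3 -m crank '[[1,-4,5,-1,0],[1,0,0,0,0],[0.5,0,0,0,0],[0,0,0,0,0],[0,0,0,0,0]]';python3 -m crank '[[0,0,0,0,0],[0,0,0,0,0],[0,0,0,0,0]]'
```

```text
t: 13.3
tool_pos: [0.5113, 0.2236, 0.0338]
ee_rot: [[0.998, 0.027, -0.06], [0.059, 0.008, 0.998], [0.028, -1.0, 0.007]]
ft_force: [-0.2, -0.3, -1.7]
gripper_width: 0.0595
t: 13.68
tool_pos: [0.5112, 0.2236, 0.0336]
ee_rot: [[0.998, 0.027, -0.06], [0.059, 0.008, 0.998], [0.027, -1.0, 0.006]]
ft_force: [0.0, 0.9, -0.3]
gripper_width: 0.0594
```

```bash
python3 -m crank '[[0,0,-20,0,0],[0,0,-45,0,0],[0,0,-50,0,0],[0,0,-35,0,0],[0,0,0,0,0]]'; python3 - <<'E'
from h import *
w=r.get_image('wrist')
def ring(rgb,box):
    a=cv2.GaussianBlur(rgb,(0,0),.7).astype(int);m=(a[...,2]-a[...,0]>35)
    b=np.zeros_like(m);b[box[1]:box[3],box[0]:box[2]]=1;m&=b
    ys,xs=np.nonzero(m);return np.c_[xs,ys]
def circ(P):
    A=np.c_[2*P,np.ones(len(P))];
    for i in range(6):
        c=np.linalg.lstsq(A,(P**2).sum(1),rcond=None)[0];R=np.sqrt(c[2]+c[0]**2+c[1]**2)
        e=np.abs(np.hypot(*(P-c[:2]).T)-R);k=e<max(2.5,np.median(e)*2);P=P[k];A=A[k]
    return c[:2],R,len(P)
for n,b in [('top',[236,118,292,174]),('scene',[230,188,300,242])]:
    im=r.get_image(n);p=ring(im['color'],b);P=back(im,p,.1)[:,:2]*1000;print(n,len(p),circ(P))
    cv2.imwrite(f'pics/{n}6.png',im['color'][:,:,::-1])
for f,R,t,b in [('w5',[[0.99975709,0.00506368,-0.02145039],[0.02143598,0.00288326,0.99976607],[0.00512434,-0.99998302,0.00277401]],[.5194,.16004,.24255],[262,232,405,336]),
                ('w1',[[1,.002,-.004],[.004,.002,1],[.002,-1,.002]],[.51283,.15066,.23127],[272,235,405,335])]:
    o=dict(ee_rot=np.array(R),tool_pos=np.array(t));a=cv2.imread(f'pics/{f}.png')[:,:,::-1]
    p=ring(np.ascontiguousarray(a),b);P=back(w,p,.1,o)[:,:2]*1000;print(f,len(p),circ(P))
o=r.get_obs();print(o['tool_pos'],o['ee_rot'])
p=w['color'];cv2.imwrite('pics/w6.png',p[:,:,::-1])
E
```

```text
t: 14.3
tool_pos: [0.5064, 0.2221, 0.1864]
ee_rot: [[0.998, 0.023, -0.06], [0.059, 0.007, 0.998], [0.023, -1.0, 0.006]]
ft_force: [0.6, -0.3, -3.3]
gripper_width: 0.059
top 150 (array([610.66067884,  14.83565155]), np.float64(59.80849764979419), 136)
scene 421 (array([611.97194519,  16.00931214]), np.float64(59.82570885160999), 290)
w5 659 (array([609.2836052 ,  15.45780316]), np.float64(58.92018989087181), 452)
w1 799 (array([610.12050339,  16.17178416]), np.float64(59.48228714057828), 625)
[0.50494807 0.22176272 0.18270288] [[ 0.99811716  0.01546869 -0.05935366]
 [ 0.05927074  0.0057655   0.99822529]
 [ 0.01578344 -0.99986373  0.0048378 ]]
```

```bash
python3 - <<'E'
from h import *
ims={n:r.get_image(n) for n in('top','scene')}
for l,h in [('oil_bottle',.19),('salt_pig',.112),('spice_jar',.095),('weight',.076)]:
  for n,im in ims.items():
    for d in r.trace(im,l)[:1]:
        b=d['box'];ys,xs=np.nonzero(d['mask']);c=(xs.mean(),ys.mean());print(l,n,round(d['p'],2),[int(v) for v in b],(back(im,[c],h/2)[0]*1000).round())
o=r.get_obs();print(o['tool_pos'],o['ee_rot'][2])
# bottle cap top in first pics
t=ims['top'];print('cap',back(t,[(80+396/2.2,60+50/2.2)],.19)*1000)
s=ims['scene'];print('cap',back(s,[(90+478*.425,90+338*.425)],.19)*1000, 'base', back(s,[(90+468*.425,90+435*.425)],.0)*1000)
print('pig', back(s,[(90+120*.425,90+330*.425)],.112)*1000,back(t,[(80+680/2.2,60+238/2.2)],.112)*1000,'jar',back(t,[(80+714/2.2,60+329/2.2)],.095)*1000,back(s,[(90+54*.425,90+285*.425)],.095)*1000)
E
```

```text
oil_bottle top 0.92 [250, 75, 271, 117] [738.  24.  95.]
oil_bottle scene 0.91 [275, 225, 306, 285] [749.  20.  95.]
salt_pig top 0.77 [360, 146, 402, 183] [ 551. -295.   56.]
salt_pig scene 0.8 [118, 226, 160, 270] [ 554. -295.   56.]
spice_jar top 0.87 [385, 198, 414, 220] [ 439. -336.   47.]
spice_jar scene 0.69 [103, 206, 132, 235] [ 432. -336.   47.]
weight top 0.63 [340, 199, 362, 215] [ 448. -215.   38.]
weight scene 0.69 [152, 199, 171, 224] [ 454. -216.   38.]
[0.5055885  0.22189533 0.18410728] [ 0.01821853 -0.9998205   0.00520067]
cap [[742.21363793  22.94643028 190.        ]]
cap [[746.67106236  23.48186532 190.        ]] base [[749.63571464  24.25483633   0.        ]]
pig [[ 546.32369355 -276.74376378  112.        ]] [[ 542.59181288 -295.80014984  112.        ]] jar [[ 438.84900332 -334.46273148   95.        ]] [[ 446.03363305 -331.56704147   95.        ]]
```

```bash
python3 -m crank '[[0,10,0,-20,0],[0,20,0,-45,0],[0,22,0,-50,0],[0,20,0,-45,0],[0,15,0,-35,0]]'; python3 - <<'E'
from h import *
for i in range(4): r.get_image('top')
o=r.get_obs();print(o['tool_pos'],o['ee_rot'])
E
```

```text
t: 15.58
tool_pos: [0.6062, 0.0296, 0.1849]
ee_rot: [[0.998, 0.019, -0.065], [0.065, 0.007, 0.998], [0.019, -1.0, 0.006]]
ft_force: [0.2, 0.5, -1.6]
gripper_width: 0.0589
[0.60539144 0.03122222 0.18463897] [[ 0.99775451  0.0177925  -0.06457064]
 [ 0.0644478   0.00739336  0.99789369]
 [ 0.01823242 -0.99981437  0.00623007]]
```

```bash
python3 -m crank '[[0,4,0,-15.5,0],[0,0,15,0,0],[0,0,20,0,0],[0,0,5,0,0]]'; python3 - <<'E'
from h import *
for i in range(3): r.get_image('top')
o=r.get_obs();print(o['tool_pos'],o['ee_rot'],o['ft_force'])
E
```

```text
t: 16.27
tool_pos: [0.6102, 0.0181, 0.1423]
ee_rot: [[0.998, 0.017, -0.068], [0.068, 0.008, 0.998], [0.018, -1.0, 0.007]]
ft_force: [-0.6, 0.7, -1.8]
gripper_width: 0.0593
[0.61107497 0.0178595  0.14419886] [[ 0.99749011  0.02006415 -0.06790371]
 [ 0.06776758  0.00738887  0.99767377]
 [ 0.02051921 -0.99977139  0.00601062]] [ 0.32635363 -1.23583395 -1.26932604]
```

```bash
python3 -m crank '[[0,-0.8,4,-2.5,0],[0,0,4,0,0]]'; python3 - <<'E'
from h import *
for i in range(3): r.get_image('top')
o=r.get_obs();print(o['tool_pos'],o['ee_rot'],o['ft_force'])
E
```

```text
t: 16.68
tool_pos: [0.6111, 0.0153, 0.1371]
ee_rot: [[0.997, 0.023, -0.068], [0.068, 0.007, 0.998], [0.023, -1.0, 0.005]]
ft_force: [-0.5, -0.0, -2.5]
gripper_width: 0.0591
[0.61099826 0.01543497 0.13688413] [[ 0.99742419  0.02186371 -0.06831512]
 [ 0.06817499  0.0070926   0.99764817]
 [ 0.02229682 -0.9997358   0.00558378]] [ 0.38262357 -0.55167888 -2.24618048]
```

```bash
S='from h import *
for i in range(3): r.get_image("top")
o=r.get_obs();print(o["tool_pos"],o["ee_rot"][2],o["ft_force"])'; echo "$S">s.py; python3 -m crank '[[0,0,4,0,0]]' | sed -n '2p;6p'; python3 s.py;  python3 -m crank '[[0,0,4,0,0]]'| sed -n '2p;6p'; python3 s.py
```

```text
tool_pos: [0.6113, 0.0155, 0.1331]
[0.61096202 0.01551231 0.13260923] [ 0.02175261 -0.99974685  0.00574946] [-0.43753253  0.31675527 -1.10530003]
tool_pos: [0.6113, 0.0155, 0.1289]
[0.61114308 0.0155315  0.12858378] [ 0.02195441 -0.99974247  0.00574396] [-0.58321713  0.0490356   0.73862184]
```

```bash
python3 -m crank '[[0,0,2.5,0,0]]' | sed -n '2p;6p'; python3 s.py; python3 - <<'E'
from h import *
for i in range(3): r.get_image("top"); print(r.get_obs()['ft_force'])
im=r.get_image('scene');cv2.imwrite('pics/s7.png',cv2.resize(im['color'][150:290,200:340,::-1],(560,560),interpolation=cv2.INTER_CUBIC))
E
```

```text
tool_pos: [0.6113, 0.0155, 0.1264]
[0.61122195 0.01553681 0.12617228] [ 0.02211429 -0.99973919  0.00570229] [-0.74323588 -1.01206415  0.87864649]
[-0.37791901 -0.54182605  0.22823756]
[-1.00253637  0.23637602  0.18688478]
[ 0.0957044  -0.33008387  0.81320073]
```

View pics/s7.png

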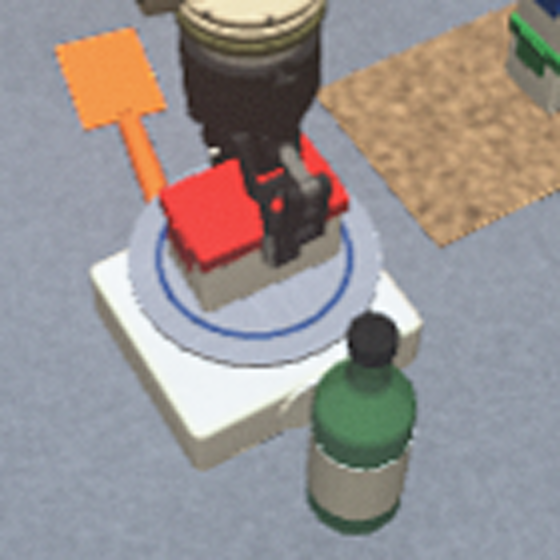

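```bash
python3 -m crank '[[0.75,0,0,0,0],[1,0,0,0,0],[1,0,0,0,0]]'; python3 -m crank '[[1,0,-30,0,0],[1,0,-45,0,0],[1,0,-45,-20,0],[1,0,0,-40,0],[1,0,0,-30,0]]'; python3 - <<'E'
from h import *
for i in range(3):r.get_image('top')
o=r.get_obs();im=r.get_image('wrist');cv2.imwrite('pics/w8.png',im['color'][:,:,::-1]);print(o['tool_pos'],o['ee_rot'])
m=cmask(im,'red');print(m.sum(),rect(im,m,.16,o))
im=r.get_image('top');m=cmask(im,'red',[220,100,310,190]);print(m.sum(),rect(im,m,.16))
im=r.get_image('scene');m=cmask(im,'red',[220,180,310,260]);print(m.sum(),rect(im,m,.16))
E
```

```text
t: 18.23
tool_pos: [0.6112, 0.0156, 0.1261]
ee_rot: [[0.997, 0.022, -0.068], [0.068, 0.007, 0.998], [0.022, -1.0, 0.006]]
ft_force: [0.1, 0.1, -0.5]
gripper_width: 0.0854
t: 18.85
tool_pos: [0.6147, -0.0753, 0.2492]
ee_rot: [[0.997, 0.021, -0.072], [0.072, 0.007, 0.997], [0.021, -1.0, 0.005]]
ft_force: [0.0, 0.9, -0.1]
gripper_width: 0.0855
[ 0.61464311 -0.07508411  0.24878953] [[ 0.99731907  0.02013691 -0.07035041]
 [ 0.07021415  0.00739626  0.99750452]
 [ 0.02060699 -0.99976987  0.00596253]]
10734 [610.4  15.3  59.2 101.1   3.5]
638 [608.3  29.5  61.   70.1  -1.1]
951 [615.4  12.1  65.7 106.7   2.7]
```

```bash
python3 -m crank '[[1,-25,0,-30,0],[1,-42,0,-45,0],[1,-45,0,-50,0],[1,-40,0,-45,0],[1,-25,0,-28,0]]'; python3 - <<'E'
from h import *
for i in range(4):r.get_image('top')
o=r.get_obs();im=r.get_image('wrist');cv2.imwrite('pics/w9.png',im['color'][:,:,::-1]);print(o['tool_pos'],o['ee_rot'])
for d in r.trace(im,'weight')[:2]:
    ys,xs=np.nonzero(d['mask']);print(d['p'],d['box'],back(im,[(xs.mean(),ys.mean())],.053,o)*1000)
print(proj(im,[(.451,-.214,.079)],o))
E
```

```text
t: 19.77
tool_pos: [0.4537, -0.2793, 0.2432]
ee_rot: [[0.996, 0.02, -0.086], [0.085, 0.009, 0.996], [0.021, -1.0, 0.007]]
ft_force: [0.6, 0.2, 0.1]
gripper_width: 0.085
[ 0.45516553 -0.27793452  0.24317741] [[ 0.99611962  0.02015223 -0.08567143]
 [ 0.08550504  0.00897974  0.99629727]
 [ 0.02084692 -0.9997566   0.00722178]]
0.69 [229.8, 95.2, 269.0, 133.4] [[ 448.71913924 -214.74801294   53.        ]]
[[251.24472707 113.70351553]]
```

View pics/w9.png

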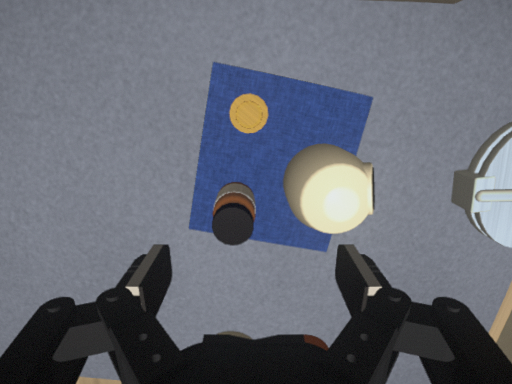

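```bash
python3 -m crank '[[1,0,0,25,0],[1,-2,20,25,0],[1,-2,45,12,0],[1,0,45,0,0],[1,0,30,0,0]]';python3 s.py
```

```text
t: 20.7
tool_pos: [0.4539, -0.2072, 0.1023]
ee_rot: [[0.995, 0.026, -0.099], [0.099, 0.005, 0.995], [0.027, -1.0, 0.002]]
ft_force: [0.9, -0.0, -0.2]
gripper_width: 0.0855
[ 0.45374435 -0.20783773  0.1033391 ] [ 0.02583999 -0.99966087  0.0032326 ] [0.29135101 0.16996665 0.42330407]
```

```bash
python3 -m crank '[[1,-6.8,0,-6.5,0],[1,0,30,0,0],[1,0,30,0,0]]';python3 s.py
```

```text
t: 21.22
tool_pos: [0.4521, -0.2176, 0.0479]
ee_rot: [[0.994, 0.036, -0.1], [0.1, -0.003, 0.995], [0.035, -0.999, -0.006]]
ft_force: [0.0, 0.1, 0.4]
gripper_width: 0.0852
[ 0.45141454 -0.21694604  0.04749201] [ 0.03221196 -0.99947518 -0.00342735] [ 0.55869812 -0.12958052  0.01101739]
```

```bash
python3 -m crank '[[1,-2.6,14,2.7,0],[1,0,14,0,0]]';python3 s.py
```

```text
t: 21.62
tool_pos: [0.4513, -0.2164, 0.0228]
ee_rot: [[0.994, 0.038, -0.1], [0.1, -0.005, 0.995], [0.038, -0.999, -0.009]]
ft_force: [-0.1, -0.4, -1.1]
gripper_width: 0.0852
[ 0.45090613 -0.21604696  0.02202745] [ 0.0358684  -0.99933094 -0.00715115] [-0.21439392  0.34429459 -0.36572037]
```

```bash
python3 -m crank '[[1,-1.5,5,2,0]]';python3 s.py; python3 -m crank '[[0.5,0,0,0,0],[0,0,0,0,0],[0,0,0,0,0],[0,0,0,0,0],[0,0,0,0,0]]';  python3 -m crank '[[0,0,0,0,0],[0,0,0,0,0]]'
```

```text
t: 21.9
tool_pos: [0.4499, -0.2146, 0.0176]
ee_rot: [[0.994, 0.038, -0.099], [0.1, -0.005, 0.995], [0.037, -0.999, -0.008]]
ft_force: [-0.6, 0.1, -0.2]
gripper_width: 0.0856
[ 0.44933272 -0.21411568  0.01700363] [ 0.03572818 -0.99933701 -0.00700313] [-0.67448594 -0.19323455 -0.49145736]
t: 22.68
tool_pos: [0.4492, -0.2142, 0.0179]
ee_rot: [[0.994, 0.036, -0.1], [0.1, -0.004, 0.995], [0.035, -0.999, -0.007]]
ft_force: [-0.2, -0.3, -0.1]
gripper_width: 0.0426
t: 22.92
tool_pos: [0.4492, -0.2142, 0.0179]
ee_rot: [[0.994, 0.036, -0.1], [0.1, -0.004, 0.995], [0.035, -0.999, -0.007]]
ft_force: [-0.3, 0.9, 0.8]
gripper_width: 0.0426
```

```bash
python3 -m crank '[[0,0,-20,0,0],[0,0,-50,0,0],[0,0,-60,0,0],[0,0,-50,0,0],[0,0,-25,0,0]]'; python3 - <<'E'
from h import *
for i in range(4):r.get_image('top')
o=r.get_obs();print(o['tool_pos'],o['ee_rot'],o['ft_force'])
im=r.get_image('wrist');cv2.imwrite('pics/w10.png',im['color'][:,:,::-1])
im=r.get_image('scene');cv2.imwrite('pics/s10.png',im['color'][:,:,::-1])
a=cv2.imread('pics/w10.png');b=cv2.resize(cv2.imread('pics/s10.png')[130:290,100:260],(384,384),interpolation=cv2.INTER_CUBIC)
cv2.imwrite('pics/c10.png',cv2.resize(np.hstack([a,b]),(800,343)))
E
```

```text
t: 23.55
tool_pos: [0.4399, -0.212, 0.2243]
ee_rot: [[0.995, 0.026, -0.1], [0.1, 0.005, 0.995], [0.027, -1.0, 0.002]]
ft_force: [-0.2, -0.6, -5.6]
gripper_width: 0.0427
[ 0.43945238 -0.21160518  0.22081962] [[ 0.99475363  0.02303684 -0.09967208]
 [ 0.09952718  0.00735596  0.99500765]
 [ 0.02365502 -0.99970755  0.00502458]] [-0.33584761  0.74454498 -5.2430802 ]
```

View pics/c10.png

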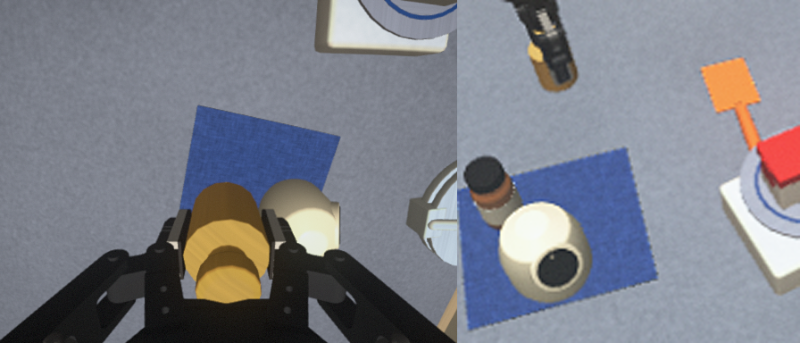

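```bash
python3 -m crank '[[0,22,0,24,0],[0,38,0,41,0],[0,42,0,45,0],[0,38,0,40,0],[0,26,0,28,0]]'; python3 s.py
```

```text
t: 24.48
tool_pos: [0.5889, -0.014, 0.2156]
ee_rot: [[0.996, 0.007, -0.093], [0.093, 0.014, 0.996], [0.009, -1.0, 0.013]]
ft_force: [0.7, -0.6, -5.5]
gripper_width: 0.0423
[ 0.5882918  -0.01455253  0.21536169] [ 0.0081449 -0.9998807  0.0131242] [-0.58261929 -0.42104382 -4.49086569]
```

```bash
python3 -m crank '[[0,11,0,13,0],[0,11,0,12,0]]'; python3 s.py;  python3 -m crank '[[0,0,12,0,0],[0,0,10,0,0]]'; python3 s.py
```

```text
t: 24.88
tool_pos: [0.6077, 0.0121, 0.2141]
ee_rot: [[0.996, 0.003, -0.092], [0.092, 0.014, 0.996], [0.005, -1.0, 0.014]]
ft_force: [0.2, 0.1, -4.6]
gripper_width: 0.0424
[0.60769971 0.01212377 0.21431879] [ 0.00532164 -0.99989533  0.01345408] [ 0.37482648 -0.69744892 -4.80285236]
t: 25.28
tool_pos: [0.6076, 0.0117, 0.1914]
ee_rot: [[0.996, 0.005, -0.093], [0.093, 0.013, 0.996], [0.006, -1.0, 0.013]]
ft_force: [-0.4, 0.6, -4.7]
gripper_width: 0.0424
[0.60765442 0.01181624 0.19180118] [ 0.0054746  -0.99989892  0.01312193] [-7.61168515e-04  6.80260640e-01 -4.85705814e+00]
```

```bash
python3 -m crank '[[0,3.3,4,3.3,0],[0,0,6,0,0]]'; python3 s.py;  python3 -m crank '[[0,0,4,0,0]]'; python3 s.py
```

```text
t: 25.68
tool_pos: [0.6113, 0.0155, 0.1822]
ee_rot: [[0.996, 0.006, -0.093], [0.093, 0.013, 0.996], [0.007, -1.0, 0.013]]
ft_force: [0.0, 0.2, -5.2]
gripper_width: 0.0425
[0.61088063 0.01537118 0.18198586] [ 0.00610975 -0.99989833  0.01288374] [-0.18274196  0.10439352 -5.72294474]
t: 25.95
tool_pos: [0.6111, 0.0154, 0.1783]
ee_rot: [[0.996, 0.006, -0.092], [0.092, 0.013, 0.996], [0.007, -1.0, 0.013]]
ft_force: [-0.4, 0.7, -5.4]
gripper_width: 0.0427
[0.61077513 0.01540669 0.17777409] [ 0.00563902 -0.99989935  0.01301887] [ 0.14754301 -0.3890972  -4.90134525]
```

```bash
for i in 1; do python3 -m crank '[[0,0,3,0,0]]'|sed -n 6p; python3 s.py; python3 -m crank '[[0,0,3,0,0]]'|sed -n 6p; python3 s.py; python3 -m crank '[[0,0,3,0,0]]'|sed -n 6p; python3 s.py; done
```

```text
[0.61085306 0.0154555  0.17479661] [ 0.00585624 -0.99989883  0.01296258] [ 0.52638202  0.04582782 -2.95540318]
[0.61093094 0.01545226 0.17181832] [ 0.00603094 -0.99989866  0.01289562] [ 0.04838546  0.46531835 -2.53519029]
[0.61095023 0.01547896 0.1688473 ] [ 0.00610456 -0.99989919  0.01282001] [-0.89498325  0.20847426 -0.48743889]
```

```bash
python3 -m crank '[[0,0,2.5,0,0]]'|sed -n 6p; python3 s.py; python3 -m crank '[[0.3,0,0,0,0],[0.65,0,0,0,0],[0.9,0,0,0,0],[0.9,0,0,0,0]]'; python3 s.py
```

```text
[0.61095555 0.01549575 0.16634687] [ 0.00608428 -0.99989944  0.01281011] [-1.79831266  0.49509396 -0.43847628]
t: 27.7
tool_pos: [0.6115, 0.0154, 0.1669]
ee_rot: [[0.996, 0.007, -0.092], [0.092, 0.013, 0.996], [0.008, -1.0, 0.013]]
ft_force: [0.2, 0.6, -0.2]
gripper_width: 0.0767
[0.61143799 0.01544837 0.16678755] [ 0.00763826 -0.99989185  0.0125679 ] [-0.14218829 -0.72770499  0.4851092 ]
```

Released. Rise straight up clear of the knob, back off, and check from all cameras.

```bash
python3 -m crank '[[0.9,0,-20,0,0],[0.9,0,-40,0,0],[0.9,0,-45,0,0],[1,0,0,-30,0],[1,0,0,-50,0]]'; python3 -m crank '[[1,0,0,-30,0],[1,0,0,0,0]]'; python3 - <<'E'
from h import *
for i in range(3):r.get_image('top')
o=r.get_obs();print(o['tool_pos'])
im=r.get_image('wrist');cv2.imwrite('pics/w11.png',im['color'][:,:,::-1])
m=cmask(im,'red');print(rect(im,m,.149,o))
for d in r.trace(im,'weight')[:1]:
    ys,xs=np.nonzero(d['mask']);print(d['p'],d['box'],back(im,[(xs.mean(),ys.mean())],.199,o)*1000)
s=r.get_image('scene')
m=cmask(s,'red',[220,180,310,260]);print(rect(s,m,.149))
a=im['color'][:,:,::-1];b=cv2.resize(s['color'][100:290,210:400,::-1],(384,384),interpolation=cv2.INTER_CUBIC)
cv2.imwrite('pics/c11.png',cv2.resize(np.hstack([a,b]),(800,343)))
t=r.get_image('top');cv2.imwrite('pics/t11.png',t['color'][:,:,::-1])
a0=cv2.imread('pics/top0.png').astype(int);print('diff',end=' ')
for l in ['salt_pig','spice_jar','mug','oil_bottle']:
    print(l,[[int(v) for v in d['box']] for d in r.trace(t,l)[:1]])
E
```

```text
t: 28.48
tool_pos: [0.6182, -0.0644, 0.2745]
ee_rot: [[0.995, 0.007, -0.098], [0.097, 0.013, 0.995], [0.008, -1.0, 0.013]]
ft_force: [0.7, 0.0, -0.3]
gripper_width: 0.0854
t: 28.72
tool_pos: [0.6212, -0.0979, 0.2738]
ee_rot: [[0.996, 0.007, -0.094], [0.094, 0.013, 0.995], [0.008, -1.0, 0.012]]
ft_force: [0.5, 0.8, -0.3]
gripper_width: 0.0854
[ 0.62112144 -0.09526403  0.27431316]
[610.6  14.5  59.1 100.2   3.4]
0.76 [221.3, 20.6, 286.7, 91.7] [[609.91698399  14.61544767 199.        ]]
[615.6  12.4  65.5 106.4   1.8]
diff salt_pig [[359, 147, 404, 186]]
spice_jar [[387, 199, 413, 222]]
mug [[151, 75, 200, 118]]
oil_bottle [[246, 73, 273, 119]]
```

View pics/c11.png

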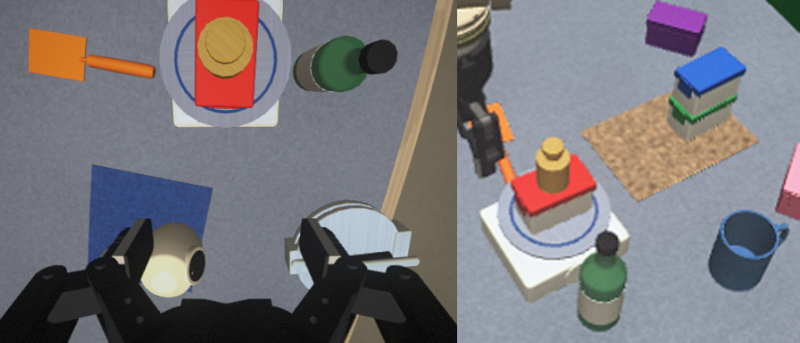

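Weight stands upright at (610, 15), centred within about 1 mm on the red lid. The red tub sits at the pan centre, the blue-on-green stack is square, and nothing else has moved.

```bash
python3 -c "
from plant import r
print(r.close_job(), r.get_obs()['t'])"
```

```text
the job is handed in; nothing more can be done
the job is handed in; nothing more can be done
```

The scale is loaded and the job is handed in at about 29 s of the 64 s allowed. I stacked the blue-lidded container on the green one, stood the red-lidded one in the centre of the pan, and stood the check weight in the centre of the red lid. I released each in turn and backed the arm clear.

Last checks:

| Item | Measured | Should be |
|---|---|---|
| Blue container, mm | (496, 340), turned 8.3° | Green container at (494, 340), turned 8.4°, measured before stacking |
| Red container, mm | (610.6, 14.5) | Pan centre at (610.3, 15.6) |
| Check weight, mm | (609.9, 14.6), upright | Centre of the red lid, (610.6, 14.5) |

- **Other objects:** in the top view the salt pig, spice jar, mug and oil bottle show in their starting positions. The spatula and the look-alikes were not measured; the spatula and the pink and purple ones look undisturbed in the last pictures.
- **Pan:** the force reading was near zero when I let go of the red container and of the weight, so the pan took both loads gently. The pan was never pressed.

What did not go cleanly:
- The blue container met the green lid with a brief push of about 50 N. It was measured at the wrist, passed through the held container, and stayed under the 120 N wrist limit.
- The tool leaned 1–2° while I carried things.
- The scene camera put the red lid about 5 mm further out in x than the wrist camera. Its colour patch includes the lid's side, so I trusted the wrist view.

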